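# Check a returned flask stopper in the bore gauge and sort it

### The arm

A 6-joint arm with a two-finger parallel gripper is mounted at the origin on the work surface. World frame = base frame: x ahead of the robot, y to its left, z up, the work surface at z = 0. Lengths are in m, angles in rad, forces in N, time in s.
With the tool pointing down it reaches from about 0.425 to 1.125 m from the base axis. Payload 14.9 kg.
Tool frame: the origin (TCP) lies at the very end of the fingers, on their centre line; the grasp point (between the pads) lies 19 mm behind it; z points along the fingers, y is the direction in which the jaws open and shut (so a half turn about z gives the same grasp; the last joint's range is limited). The gripper opens to 91 mm and grips with 3 to 60 N. Pads are 32 mm wide; open, the fingers measure 118 mm over their backs; the gripper's body (76 mm by 178 mm) begins 60 mm behind the grasp point.
Start: joints at [1.25, 0.379, 1.734, -0, 1.028, -0.033], TCP at [0.199, 0.671, 0.214] pointing down, gripper open.
Joint ranges: [-2.77, 2.77], [-0.74, 2.19], [0, 2.66], [-1.06, 4.2], [0.31, 2.87], [-3.08, 3.08]. Speed limits (rad/s): [1.89, 1.89, 2.39, 3.14, 3.14, 3.14].

### API

Orientations are given as a unit quaternion [x, y, z, w].
In Python, from cell import manip gives the robot as it stands.
- The arm moves only by the shell command python3 -m crank 'ROWS' [OPENING]. ROWS is text: rows parted by semicolons, each of 4 numbers parted by spaces: the shift along the world's x, y, z in mm, then the turn about the world's z in rad. A call has 1 to 20 rows; each row shifts and turns the pose as measured when the row begins; what a row does not reach is not made up. A row lasts 1/8 s, in which the tool goes at most 62.5 mm and 10.7 degrees, less where a joint would pass 70% of its speed; a pose out of reach is approached as far as the arm can. A call is refused whole if a number of a shift passes 62.5 or a number of a turn 0.188, either way. A call with a gripper value outside its range is refused whole. OPENING is the opening, from 0 (shut) to 1 (fully open), set as the call begins (- or left out, the last holds). The fingers move at their own pace and stop on an object; the grip force is fixed at half the most. Time passes only in rows, so rows that do not move let the fingers close. It gives the time, the measured TCP pose, the force and the opening at its end, in the units of the state.
- manip.get_obs(): the state, without advancing time (a new reading comes with each control period).
- manip.grab_frame(name): name is "scene" or "top" or "wrist"; returns the picture (480x640x3 uint8, red, green, blue); there is no depth.
- manip.calibration(name): a dict with "fovy" (degrees; the focal length in pixels is half the picture's height over the tangent of half this angle, whatever the lens; pixels are square), "cx", "cy" (the principal point, pixels), "rvec" (rotation vector, rad) and "tvec" (3), from world to camera coordinates, as OpenCV has them. Camera axes: x right, y down, z forward; pixel columns grow to the right and rows downward; lengths in m; the calibration is good to about 2 mm. A picture is of the moment at which its call begins: read the wrist's pose just before it. calibration takes no time and is no camera call; for the wrist camera it gives the pose at the moment of the call.
- manip.hand_in(): hands the job in, once; it reports no verdict.
Trained networks look in the newest picture that a camera, given by its name, has taken for a name from the list of things; names that differ only in an ending like _2 or _b are one class to them, and where a whole thing is asked for, a point or a joint stands for the part that bears it (a point fixed in the world has none). Each returns a list of dicts, best first, with "conf" (0 to 1); they miss things now and then, are a little off and sometimes report something else, mostly with a low value. They report only what shows in the picture. A call takes as long as a camera call.
- manip.recognise(label, camera): "point" ([x, y, z] in m, in world coordinates, good to about 4 mm: the middle of the surface that is visible of it).
The state is a dict: "clock": time; "joint_positions": joint angles; "qvel": joint speeds; "tau": joint torques, N m; "eef_pos": TCP position; "tool_rot": TCP orientation; "wrist_force": force on the tool from outside, world axes, zero at the start; "torque": the same for the moment, N m; "opening": finger opening in m.
Only numpy, scipy, OpenCV 4.12 (cv2) and the standard library are available. Lean on these libraries where they do the work, as an engineer would, in place of code of your own. Each camera call takes 0.05 s, during which the arm holds its last target.

### The job

Take the grey stopper that stands on the squared paper and try it upright, shank down, in the bore of the metal gauge block on the same paper, lowering it as far as it will go. If the shank goes down to the bottom of the bore, put the stopper into the wide compartment of the white tray; if it stops at the mouth of the bore, put it into the narrow compartment. Leave the other loose grey stopper where it stands on the bench.

Things in the scene. Friction and masses are not known exactly. Their poses are not given: they have to be found in the camera images.
- stopper_a: Loose grey stopper, 50 mm tall, 60 g, standing on its shank: head (top 24 mm) 42 mm across, shank (lower 26 mm) 24 mm across on one stopper, 32 mm on the other; which is not told. Origin: centre of the shank's underside, z up. Either this or stopper_b stands on the paper, within 75 mm of gauge's origin: that is the one to test. The other stands on the bare bench, over 110 mm away.
- stopper_b: Loose grey stopper, 50 mm tall, 60 g, standing on its shank: head (top 24 mm) 42 mm across, shank (lower 26 mm) 24 mm across on one stopper, 32 mm on the other; which is not told. Origin: centre of the shank's underside, z up. Either this or stopper_a stands on the paper, within 75 mm of gauge's origin: that is the one to test. The other stands on the bare bench, over 110 mm away.
- gauge: Fixed sheet of squared paper, 210 (x) by 148 mm (y), with an aluminium block on it. Origin: sheet centre at bench height, z up. Block 76 x 76 x 30 mm tall, centred at x -55, y 0. In its top, centred, a blind round bore 28 mm wide, 20 mm deep, mouth countersunk 45 deg to 38 mm. Foot of the 24 mm shank goes down to 10 mm above the bench, of the 32 mm one to 27. Stopper to test: near x +60, 25 mm or more clear of the block.
- tray: Fixed low white tray, 250 (x) by 130 mm (y), rim 22 mm high, walls and floor 4 mm, with a divider across it. Origin: centre of its underside at bench height, z up. Wide compartment (stoppers that go in): inside x -121 to +32 mm, centre -44. Narrow compartment (stoppers that do not): x +36 to +121 mm, centre +78. Both 122 mm wide in y.

How it is judged:
On the way:
1. the stopper is tried upright in the bore: either its shank is at the bottom of the bore (at least 14 of 20 mm deep), or, being too thick, it bears on the mouth, centred within 10 mm ((((x of stopper_a in the frame of gauge between -0.063 and -0.047 m and y of stopper_a in the frame of gauge between -0.008 and 0.008 m) and height (world z) of stopper_a below 0.016 m and angle between stopper_a's own z axis and vertical below 0.35 rad) or ((x of stopper_b in the frame of gauge between -0.065 and -0.045 m and y of stopper_b in the frame of gauge between -0.01 and 0.01 m) and height (world z) of stopper_b below 0.034 m and angle between stopper_b's own z axis and vertical below 0.25 rad and contact force between stopper_b and gauge above 0.2 N))), for 0.1 s.
At the end, for the whole second after the job is handed in: The stopper from the paper is at rest in the tray (foot centre within the compartment's walls): in the wide compartment if its shank went to the bottom of the bore, in the narrow one if not. The other loose stopper is at rest within 20 mm of its start (((x of stopper_a in the frame of tray between -0.121 and 0.032 m and y of stopper_a in the frame of tray between -0.061 and 0.061 m and height (world z) of stopper_a below 0.06 m and linear speed of each of stopper_a, stopper_b below 0.03 m/s and distance of stopper_b from where it was at the start of the episode below 0.02 m and horizontal distance between stopper_b and gauge above 0.11 m) or (x of stopper_b in the frame of tray between 0.036 and 0.121 m and y of stopper_b in the frame of tray between -0.061 and 0.061 m and height (world z) of stopper_b below 0.06 m and linear speed of each of stopper_b, stopper_a below 0.03 m/s and distance of stopper_a from where it was at the start of the episode below 0.02 m and horizontal distance between stopper_a and gauge above 0.11 m))); the robot touches nothing.
It also fails if it takes over 42 s, if anything falls off the work surface, if the arm or the gripper's body presses on something with over 40 N, if the wrist force passes 120 N, or if a joint passes its speed limit or range.

## Working session

There is one attempt and no reset: what is moved stays moved. The work goes in short steps, Python scripts to look and compute and a shell command to move; the robot and the scene stay as the last step left them, time stands still between calls to the robot, and variables do not carry over. Pictures are saved under pics/ and viewed, and the job is handed in when it is done.

```bash
ls; mkdir -p pics; python3 - <<'E'
from cell import manip
import cv2
for n in("top","scene"):
    f=manip.grab_frame(n); cv2.imwrite(f"pics/{n}0.png",f[:,:,::-1])
    for l in("stopper_a","gauge","tray"):
        print(n,l,[(d['conf'],[round(float(x),3) for x in d['point']]) for d in manip.recognise(l,n)])
    print(manip.calibration(n))
o=manip.get_obs();print(o)
E
```

```text
pics
top stopper_a [(0.67, [0.499, 0.24, 0.051])]
top gauge [(0.66, [0.552, 0.205, -0.002])]
top tray [(0.79, [0.563, -0.217, 0.004]), (0.61, [0.659, 0.009, 0.05]), (0.58, [0.554, 0.208, -0.002])]
{'fovy': 45.64664515514675, 'cx': 313.7522353645489, 'cy': 237.0282312401844, 'rvec': array([ 2.09972495, -2.12227173,  0.13859584]), 'tvec': array([0.03825069, 0.58204833, 0.67837519])}
scene stopper_a [(0.69, [0.515, 0.233, 0.043]), (0.57, [0.675, 0.01, 0.046])]
scene gauge [(0.68, [0.583, 0.2, 0.003]), (0.4, [0.572, -0.217, 0.004])]
scene tray [(0.88, [0.577, -0.216, 0.007])]
{'fovy': 44.51468969797743, 'cx': 322.8938198824692, 'cy': 235.19633653123108, 'rvec': array([ 1.73369683,  1.61756663, -0.7850545 ]), 'tvec': array([-0.03575353, -0.34602739,  1.32789849])}
{'clock': 0.4, 'joint_positions': array([ 1.24967479e+00,  3.78981495e-01,  1.73426649e+00, -1.15516603e-05,
        1.02851595e+00, -3.32918961e-02]), 'qvel': array([-0.00064913, -0.00309594, -0.00081454,  0.00133535, -0.00035425,
       -0.00056579]), 'tau': array([-2.59574554e-03, -7.62942052e+01, -4.34225142e+01,  6.49903994e-02,
        4.01503395e-02, -2.60950242e-05]), 'eef_pos': array([0.19869989, 0.67116387, 0.21384178]), 'tool_rot': array([ 1.43415600e-01,  9.89662548e-01, -8.51686869e-05, -1.02268104e-05]), 'wrist_force': array([ 1.39792133,  0.16804139, -0.55921305]), 'torque': array([ 0.05520711, -0.07234464,  0.01000404]), 'opening': 0.09132703652080558}
```

View pics/top0.png

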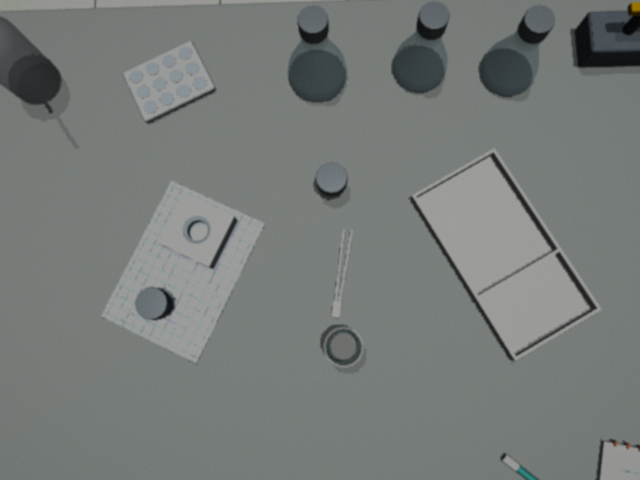

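View pics/scene0.png

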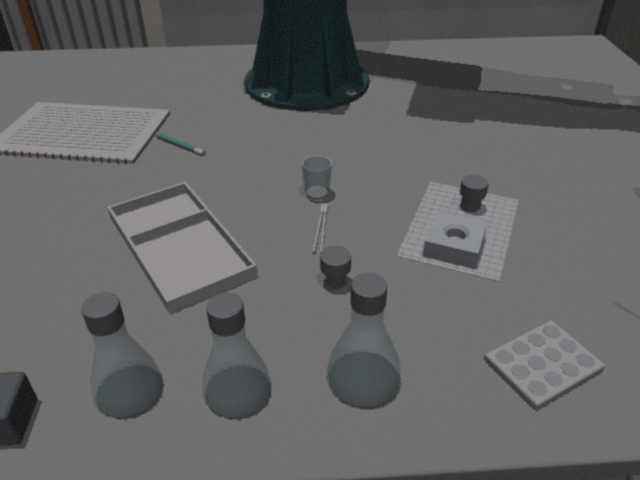

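The top view shows the paper stopper's head at about (153,303), the bore at about (197,230), the tray at right with its narrow compartment at the lower right (535,300), and the bench stopper at (331,180).

```bash
cat >h.py <<'E'
import numpy as np,cv2
from cell import manip
def ray(c,uv,z):
    R=cv2.Rodrigues(c['rvec'])[0];t=np.array(c['tvec']).ravel();f=240/np.tan(np.radians(c['fovy']/2))
    d=R.T@np.array([(uv[0]-c['cx'])/f,(uv[1]-c['cy'])/f,1]);o=-R.T@t
    return (o+d*(z-o[2])/d[2]).round(4)
def proj(c,p):
    f=240/np.tan(np.radians(c['fovy']/2));K=np.array([[f,0,c['cx']],[0,f,c['cy']],[0,0,1.]])
    return cv2.projectPoints(np.array(p,float).reshape(-1,3),np.array(c['rvec']),np.array(c['tvec']),K,None)[0].reshape(-1,2)
E
python3 - <<'E'
from h import *
c=manip.calibration("top")
for n,uv,z in[("stop",(153,303),.05),("bore",(197,230),.03),("other",(331,180),.05)]+[("paper",p,0) for p in((173,182),(264,225),(196,361),(102,314))]+[("tray",p,.022) for p in((410,197),(494,150),(600,308),(514,358),(478,294),(556,250))]: print(n,ray(c,uv,z))
im=cv2.imread("pics/top0.png")
a=cv2.resize(im[170:370,95:295],(800,600)[:1]*2 and (600,600),interpolation=cv2.INTER_CUBIC);cv2.imwrite("pics/crop1.png",a)
im=cv2.imread("pics/scene0.png")
cv2.imwrite("pics/crop2.png",cv2.resize(im[160:300,380:540],(800,700)[:1]+(600,),interpolation=cv2.INTER_CUBIC))
E
```

```text
stop [0.5004 0.2374 0.05  ]
bore [0.598  0.1886 0.03  ]
other [0.6578 0.0091 0.05  ]
paper [0.6732 0.2324 0.    ]
paper [0.6093 0.1029 0.    ]
paper [0.426  0.1924 0.    ]
paper [0.4893 0.3235 0.    ]
tray [ 0.6401 -0.0961  0.022 ]
tray [ 0.7033 -0.211   0.022 ]
tray [ 0.4903 -0.3317  0.022 ]
tray [ 0.4285 -0.2193  0.022 ]
tray [ 0.5097 -0.1788  0.022 ]
tray [ 0.5659 -0.2824  0.022 ]
```

View pics/crop1.png

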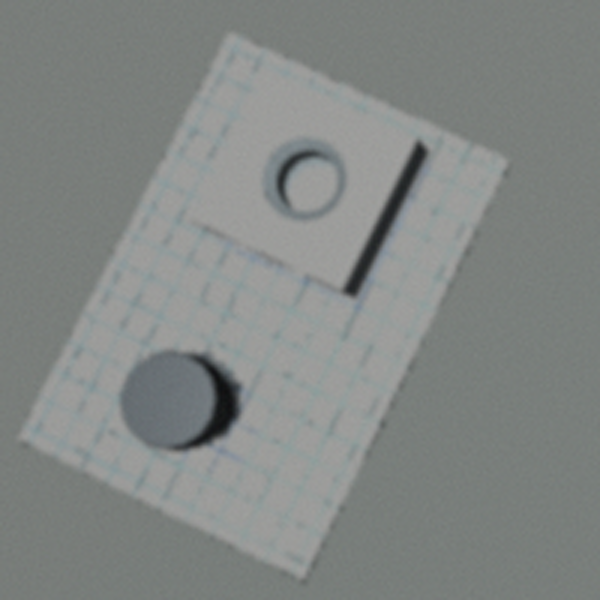

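View pics/crop2.png

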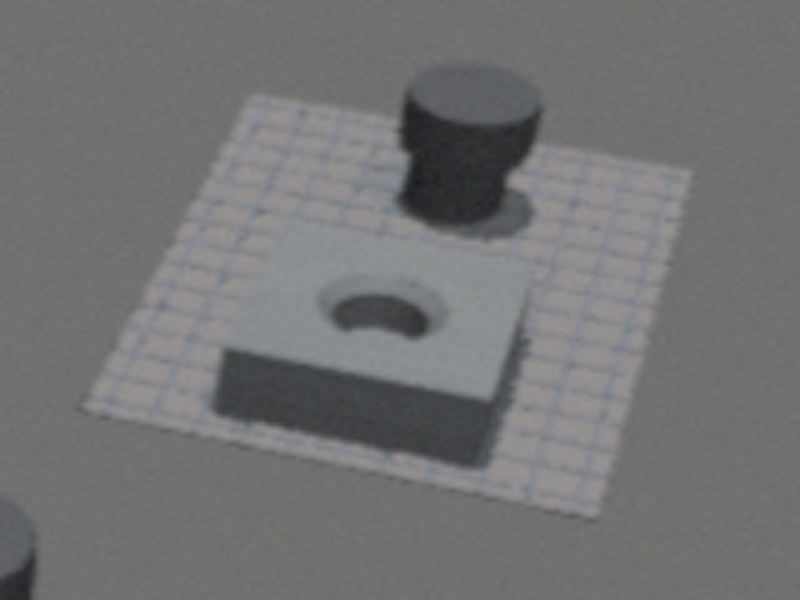

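The scene crop gives a shank/head width ratio of about 103/136 = 0.76, which suggests the 32 mm shank. I'll still run the test. Next I move above the stopper.

```bash
python3 -m crank '33 -48 0 -0.03;33 -48 0 -0.03;33 -48 0 -0.03;33 -48 0 -0.03;33 -48 0 -0.03;33 -48 0 -0.03;33 -48 0 0;33 -48 0 0;33 -48 0 0;0 0 0 0' 1
python3 - <<'E'
from h import *
f=manip.grab_frame("wrist");c=manip.calibration("wrist");cv2.imwrite("pics/w1.png",f[:,:,::-1])
print(manip.get_obs()['tool_rot'],c)
for l in("stopper_a","gauge"): print([(d['conf'],np.round(d['point'],3)) for d in manip.recognise(l,"wrist")])
print(proj(c,[[.5004,.2374,.05],[.598,.1886,.03]]))
E
```

```text
clock: 1.65
eef_pos: [0.503, 0.2256, 0.2155]
tool_rot: [0.234, 0.972, 0.002, 0.002]
wrist_force: [0.4, 1.1, -0.0]
opening: 0.0912
[0.23334935 0.97239009 0.00190264 0.00140765] {'fovy': 65.33929857522271, 'cx': 320.65919016259943, 'cy': 238.9329472179357, 'rvec': array([-2.46272209, -1.50914405, -0.22798566]), 'tvec': array([-0.4318277 , -0.36330119,  0.29132565])}
[(0.96, array([0.653, 0.022, 0.04 ])), (0.83, array([0.502, 0.242, 0.049]))]
[(0.64, array([ 0.545,  0.213, -0.002]))]
[[328.16344661 211.16156123]
 [327.79172236 308.79154604]]
```

View pics/w1.png

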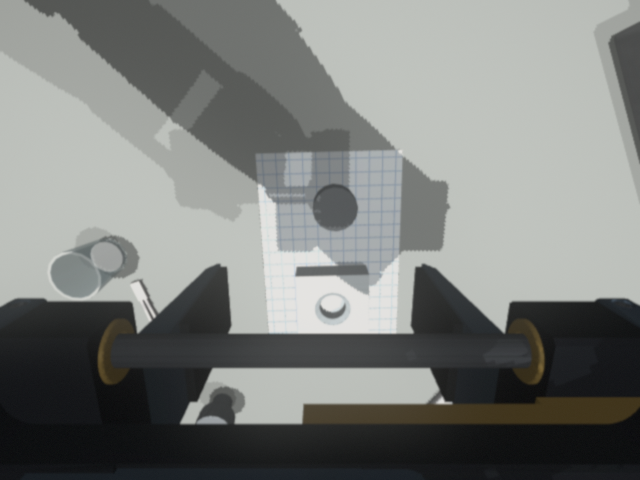

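The wrist view shows the head at (335,207) and the bore mouth at about (333,308). Both are about 5–7 px from where my top-view estimate projects.

```bash
python3 - <<'E'
from h import *
c=manip.calibration("wrist")
print(ray(c,(335,207.5),.05),ray(c,(333,308),.03))
im=cv2.imread("pics/w1.png");cv2.imwrite("pics/w1c.png",cv2.resize(im[140:340,240:420],(540,600),interpolation=cv2.INTER_CUBIC))
for p in((256,153),(402,150)):print(ray(c,p,0))
E
```

```text
[0.4989 0.2462 0.05  ] [0.5985 0.1959 0.03  ]
[0.4233 0.1972 0.    ]
[0.4869 0.3295 0.    ]
```

View pics/w1c.png

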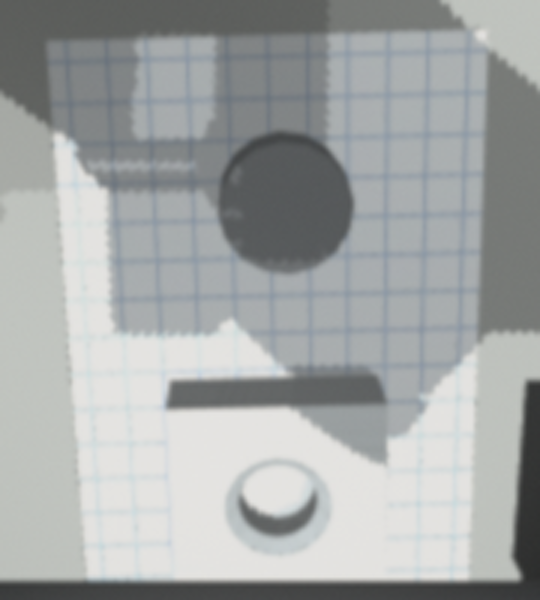

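```bash
python3 -m crank '-1 9 -40 0;-1 8 -35 0;0 0 -30 0;0 0 0 0;0 0 0 0' 1
python3 - <<'E'
from h import *
f=manip.grab_frame("wrist");c=manip.calibration("wrist");cv2.imwrite("pics/w2.png",f[:,:,::-1])
o=manip.get_obs();e=o['eef_pos'];print(e,o['tool_rot'])
R=cv2.Rodrigues(c['rvec'])[0];print("cam",-R.T@c['tvec'])
print(proj(c,[e,[.4989,.2462,.05],[e[0],e[1],.05]]))
for l in("stopper_a",): print([(d['conf'],np.round(d['point'],3)) for d in manip.recognise(l,"wrist")])
E
```

```text
clock: 2.42
eef_pos: [0.4964, 0.2522, 0.1096]
tool_rot: [0.228, 0.974, 0.003, 0.002]
wrist_force: [0.1, -0.1, -0.5]
opening: 0.0913
[0.49639858 0.2520631  0.10961638] [0.22813704 0.97362203 0.00289482 0.00229317]
cam [0.42414862 0.28713081 0.27975109]
[[319.16149826 295.27149918]
 [312.44016008 262.68006512]
 [318.77425796 255.65795588]]
[(0.71, array([0.5  , 0.242, 0.052]))]
```

View pics/w2.png

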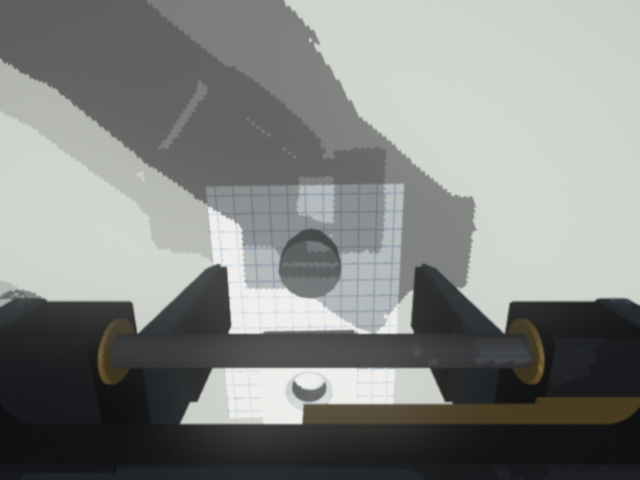

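```bash
python3 - <<'E'
from h import *
c=manip.calibration("wrist")
print(ray(c,(310.5,267),.05),ray(c,(310.5,265),.05),ray(c,(309,388.5),.03))
im=cv2.imread("pics/w2.png");cv2.imwrite("pics/w2c.png",cv2.resize(im[220:420,240:400],(480,600),interpolation=cv2.INTER_CUBIC))
E
```

```text
[0.5013 0.2435 0.05  ] [0.5001 0.2441 0.05  ] [0.5993 0.1923 0.03  ]
```

View pics/w2c.png

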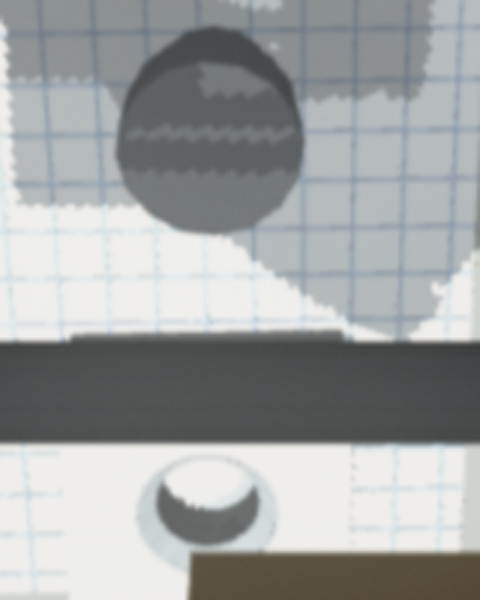

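```bash
python3 -m crank '6 -9 0 0;0 0 -20 0;0 0 -20 0;0 0 -15 0;0 0 0 0' 1
python3 -m crank '0 0 0 0' 1
```

```text
clock: 3.15
eef_pos: [0.5039, 0.2418, 0.0527]
tool_rot: [0.229, 0.973, 0.004, 0.004]
wrist_force: [0.2, 0.1, 0.8]
opening: 0.091
clock: 3.28
eef_pos: [0.504, 0.2418, 0.0527]
tool_rot: [0.229, 0.973, 0.004, 0.004]
wrist_force: [0.1, 0.6, -0.3]
opening: 0.0911
```

```bash
python3 - <<'E'
from h import *
f=manip.grab_frame("wrist");c=manip.calibration("wrist");cv2.imwrite("pics/w3.png",f[:,:,::-1])
e=manip.get_obs()['eef_pos']
print(proj(c,[[e[0],e[1],.05]]))
cv2.imwrite("pics/w3c.png",cv2.resize(np.ascontiguousarray(f[220:420,220:420,::-1]),(600,600),interpolation=cv2.INTER_CUBIC))
E
```

```text
[[319.13542065 292.82856767]]
```

View pics/w3c.png

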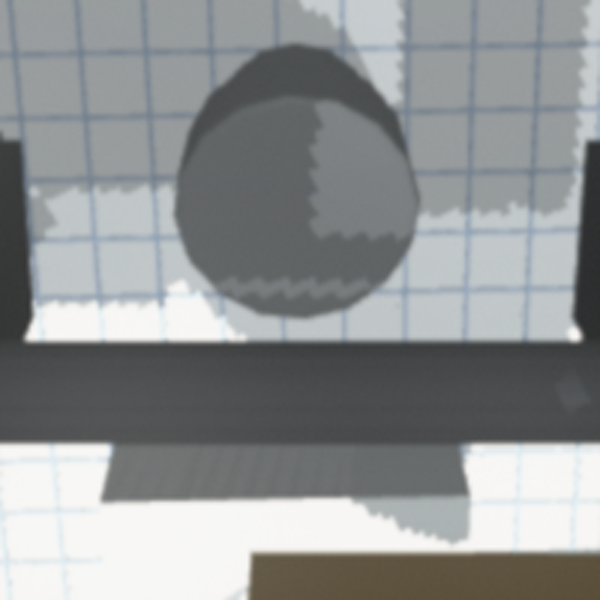

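Head top centre is at (319,289) and the TCP projects to (319,293), so the grasp is about 2 mm off along the paper's x. I'll correct that, descend and grip.

```bash
python3 -m crank '-2 1 -9 0;0 0 -9 0;0 0 -9 0;0 0 0 0;0 0 0 0' 1 && python3 -m crank '0 0 0 0;0 0 0 0;0 0 0 0;0 0 0 0;0 0 0 0' 0
```

```text
clock: 3.95
eef_pos: [0.5022, 0.2431, 0.0245]
tool_rot: [0.229, 0.973, 0.004, 0.004]
wrist_force: [0.0, 0.2, 0.8]
opening: 0.091
clock: 4.58
eef_pos: [0.5026, 0.2433, 0.0252]
tool_rot: [0.229, 0.973, 0.004, 0.004]
wrist_force: [-1.0, -1.5, 0.4]
opening: 0.0443
```

```bash
python3 -m crank '0 0 0 0;0 0 0 0;0 0 15 0;0 0 20 0;0 0 20 0;0 0 0 0;0 0 0 0' 0
python3 - <<'E'
from h import *
f=manip.grab_frame("wrist");c=manip.calibration("wrist");cv2.imwrite("pics/w4.png",f[:,:,::-1])
e=manip.get_obs()['eef_pos']
print(e,proj(c,[[e[0],e[1],e[2]+.025]]))
cv2.imwrite("pics/w4c.png",cv2.resize(np.ascontiguousarray(f[200:420,200:440,::-1]),(655,600),interpolation=cv2.INTER_CUBIC))
f=manip.grab_frame("scene");cv2.imwrite("pics/s4.png",cv2.resize(np.ascontiguousarray(f[80:300,360:600,::-1]),(655,600),interpolation=cv2.INTER_CUBIC))
E
```

```text
clock: 5.45
eef_pos: [0.5031, 0.2435, 0.0856]
tool_rot: [0.229, 0.973, 0.005, 0.005]
wrist_force: [-0.1, 1.1, -1.1]
opening: 0.0408
[0.50316473 0.24354752 0.08550688] [[319.72267154 320.34096049]]
```

View pics/w4c.png

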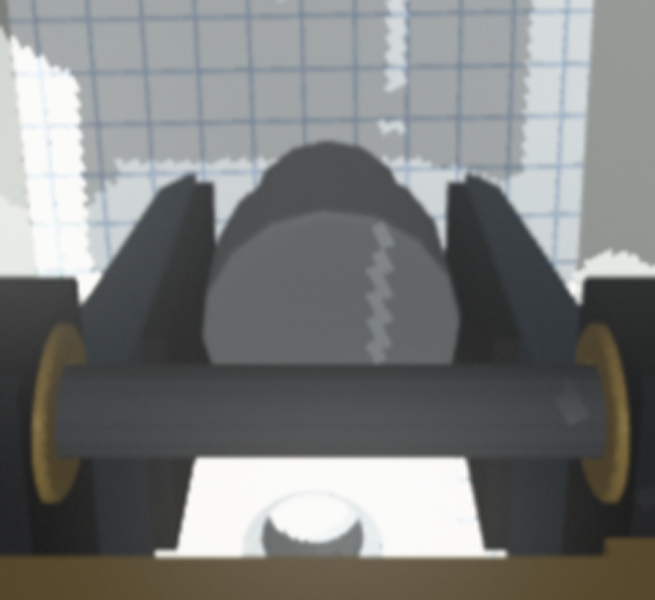

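View pics/s4.png

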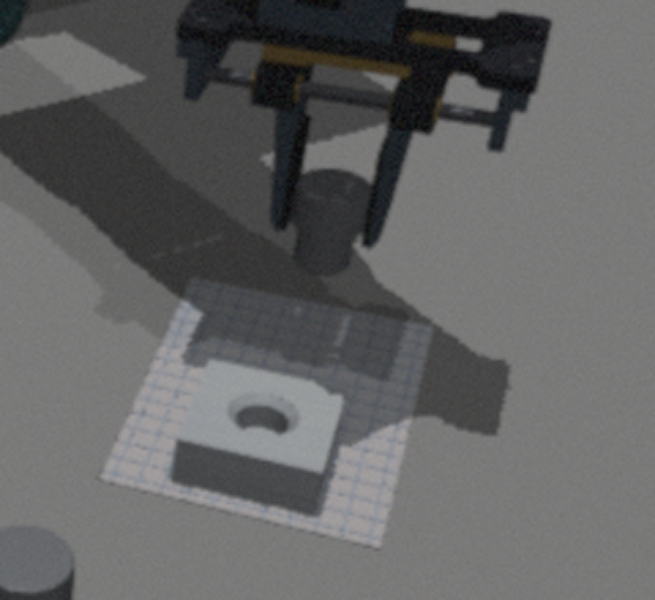

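The stopper is held upright and the grasp looks good: opening 41 mm, bore mouth at about column 315.

```bash
python3 - <<'E'
from h import *
c=manip.calibration("wrist")
for r in(396,398,400,402): print(ray(c,(314.7,r),.03))
E
python3 -m crank '24 -12 0 0;24 -12 0 0;22 -12 0 0;10 -6 0 0;0 0 0 0;0 0 0 0' 0
```

```text
[0.5966 0.1938 0.03  ]
[0.5982 0.1931 0.03  ]
[0.5997 0.1923 0.03  ]
[0.6013 0.1915 0.03  ]
clock: 6.3
eef_pos: [0.5879, 0.1975, 0.0833]
tool_rot: [0.23, 0.973, 0.004, 0.004]
wrist_force: [-1.0, 0.6, -1.0]
opening: 0.0415
```

```bash
python3 -m crank '12 -5.5 -10 0;0 0 -5 0;0 0 0 0;0 0 0 0' 0
python3 - <<'E'
from h import *
e=manip.get_obs()['eef_pos'];print(e)
f=manip.grab_frame("scene");cv2.imwrite("pics/s5.png",cv2.resize(np.ascontiguousarray(f[140:290,380:540,::-1]),(640,600),interpolation=cv2.INTER_CUBIC))
f=manip.grab_frame("wrist");cv2.imwrite("pics/w5.png",f[:,:,::-1])
E
```

```text
clock: 6.8
eef_pos: [0.5995, 0.1923, 0.0668]
tool_rot: [0.229, 0.973, 0.004, 0.004]
wrist_force: [0.3, 0.4, -1.6]
opening: 0.041
[0.59946907 0.19233004 0.06682594]
```

View pics/s5.png

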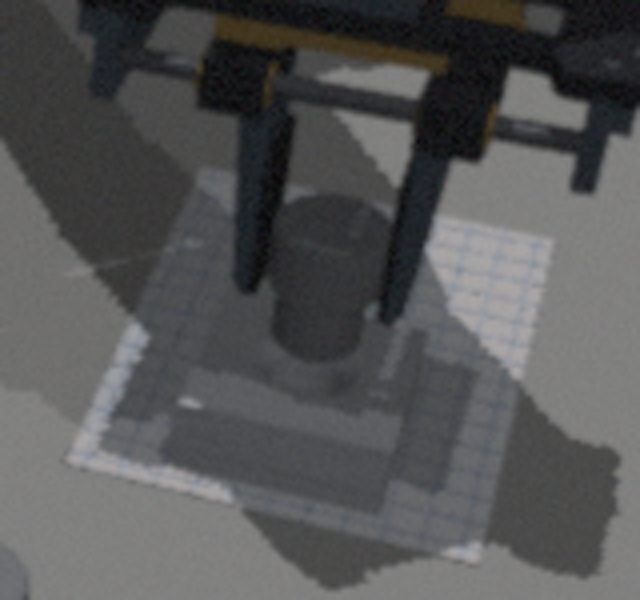

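View pics/w5.png

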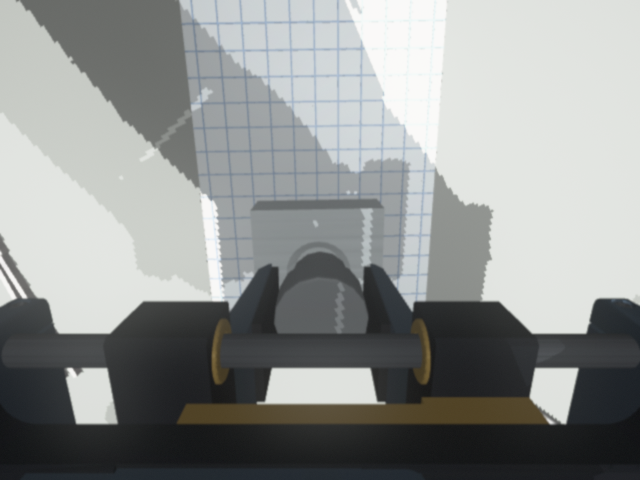

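```bash
python3 -m crank '0 0 -6 0;0 0 -4 0;0 0 -1 0;0 0 0 0' 0; python3 -m crank '0 0 -2 0;0 0 0 0' 0;
```

```text
clock: 7.4
eef_pos: [0.5994, 0.1925, 0.0553]
tool_rot: [0.229, 0.973, 0.004, 0.004]
wrist_force: [0.8, -0.3, -0.2]
opening: 0.0411
clock: 7.65
eef_pos: [0.6004, 0.1922, 0.0551]
tool_rot: [0.229, 0.973, 0.004, 0.004]
wrist_force: [-1.3, -0.1, -0.2]
opening: 0.0415
```

```bash
python3 -m crank '0 0 -2 0;0 0 0 0' 0;python3 -m crank '0 0 -2 0;0 0 -1 0' 0;python3 -m crank '0 0 -1.5 0;0 0 -1 0' 0
```

```text
clock: 7.9
eef_pos: [0.6012, 0.1921, 0.0551]
tool_rot: [0.229, 0.974, 0.004, 0.005]
wrist_force: [-0.3, 0.2, 0.2]
opening: 0.0412
clock: 8.15
eef_pos: [0.6021, 0.1919, 0.0548]
tool_rot: [0.228, 0.974, 0.004, 0.005]
wrist_force: [-8.6, -4.0, 20.1]
opening: 0.0413
clock: 8.4
eef_pos: [0.6022, 0.1918, 0.0548]
tool_rot: [0.228, 0.974, 0.004, 0.005]
wrist_force: [-9.4, -1.9, 18.9]
opening: 0.0413
```

Contact came at foot height of about 29.6 mm, with side force toward −x. I'll shift a little that way and press again to see whether it settles.

```bash
python3 -m crank '-1.5 -0.5 0 0;0 0 0 0' 0;python3 -m crank '-1.5 -0.5 -1 0;0 0 -1 0' 0;python3 -m crank '-1 -0.5 -1.5 0;0 0 -1 0' 0
```

```text
clock: 8.65
eef_pos: [0.601, 0.1915, 0.0552]
tool_rot: [0.228, 0.974, 0.004, 0.005]
wrist_force: [-0.8, -0.6, -1.5]
opening: 0.0415
clock: 8.9
eef_pos: [0.6013, 0.1915, 0.0546]
tool_rot: [0.228, 0.974, 0.005, 0.007]
wrist_force: [-5.5, -5.1, 21.1]
opening: 0.0413
clock: 9.15
eef_pos: [0.6017, 0.1912, 0.0546]
tool_rot: [0.228, 0.974, 0.005, 0.008]
wrist_force: [-9.6, -3.3, 21.3]
opening: 0.041
```

```bash
python3 -m crank '0 0 5 0;0 0 0 0;-3 0 0 0;0 0 0 0' 0
python3 - <<'E'
from h import *
e=manip.get_obs()['eef_pos'];print(e)
f=manip.grab_frame("scene");cv2.imwrite("pics/s6.png",cv2.resize(np.ascontiguousarray(f[140:290,380:540,::-1]),(640,600),interpolation=cv2.INTER_CUBIC))
f=manip.grab_frame("wrist");c=manip.calibration("wrist");cv2.imwrite("pics/w6.png",cv2.resize(np.ascontiguousarray(f[180:380,200:440,::-1]),(720,600),interpolation=cv2.INTER_CUBIC))
a=np.linspace(0,2*np.pi,13)[:-1]
cen=np.array([.5995,.192])
print(proj(c,[[cen[0]+.019*np.cos(t),cen[1]+.019*np.sin(t),.03] for t in a]).round())
E
```

```text
clock: 9.65
eef_pos: [0.598, 0.1911, 0.059]
tool_rot: [0.228, 0.974, 0.005, 0.007]
wrist_force: [0.5, -0.2, -0.2]
opening: 0.0413
[0.5980499  0.19108325 0.05898308]
[[335. 301.]
 [348. 291.]
 [354. 276.]
 [351. 260.]
 [340. 248.]
 [323. 242.]
 [306. 246.]
 [293. 257.]
 [288. 272.]
 [291. 288.]
 [303. 299.]
 [319. 304.]]
```

View pics/s6.png

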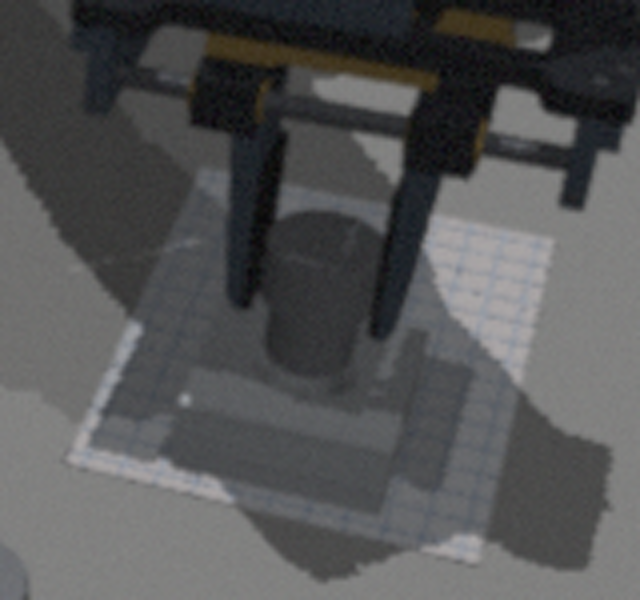

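View pics/w6.png

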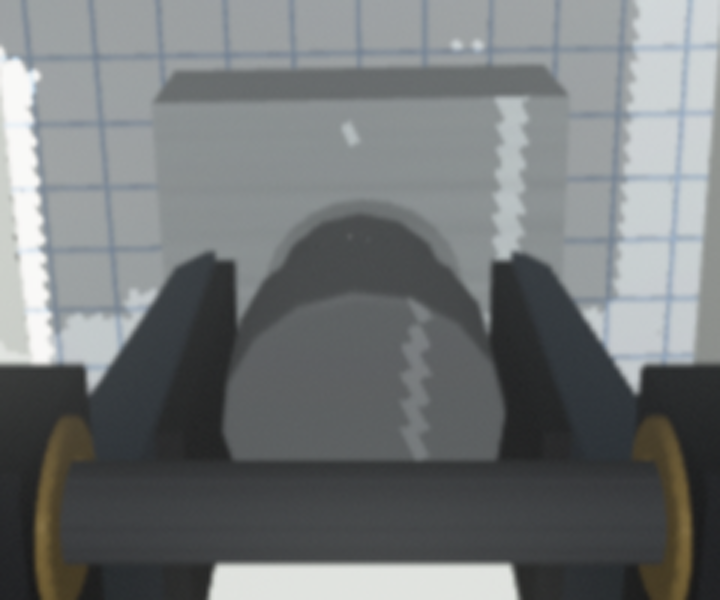

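```bash
python3 - <<'E'
from h import *
c=manip.calibration("wrist");e=manip.get_obs()['eef_pos']
g=np.array([-.89,.455])
a=ray(c,(200+361/3,180+213/3),e[2]-.0252);b=ray(c,(200+363/3,180+199/3),.03)
h=ray(c,(200+362/3,180+292/3),e[2]+.0248)
k1=ray(c,(200+154/3,180+101/3),.03);k2=ray(c,(200+569/3,180+95/3),.03)
print(e,a,b,h,k1,k2,np.linalg.norm(k1-k2))
for r in(.012,.016):print("foot",a[:2]-g*r)
print("mouth",b[:2]-g*.019,"head",h[:2]-g*.021,"block",(k1+k2)[:2]/2-g*.038)
R=cv2.Rodrigues(c['rvec'])[0]
E
```

```text
[0.59831904 0.1910808  0.05908759] [0.5857 0.1984 0.0339] [0.5846 0.1994 0.03  ] [0.5804 0.2004 0.0839] [0.5509 0.1739 0.03  ] [0.5836 0.2417 0.03  ] 0.07527370058659268
foot [0.59638 0.19294]
foot [0.59994 0.19112]
mouth [0.60151  0.190755] head [0.59909  0.190845] block [0.60107 0.19051]
```

```bash
python3 -m crank '1 0 -2 0;0 0 -1 0;0 0 0 0' 0;python3 -m crank '0 0 -2 0;0 0 -1 0' 0;python3 -m crank '0 0 -2 0;0 0 -1 0' 0
```

```text
clock: 10.12
eef_pos: [0.5994, 0.1911, 0.0556]
tool_rot: [0.228, 0.974, 0.005, 0.007]
wrist_force: [0.4, 0.0, -0.8]
opening: 0.041
clock: 10.38
eef_pos: [0.6008, 0.1909, 0.0544]
tool_rot: [0.228, 0.974, 0.005, 0.008]
wrist_force: [-5.2, -3.7, 16.1]
opening: 0.0411
clock: 10.62
eef_pos: [0.6017, 0.1905, 0.0541]
tool_rot: [0.228, 0.974, 0.005, 0.009]
wrist_force: [-7.9, -2.5, 16.4]
opening: 0.0414
```

Two wrist views and the scene ratio (90/120) say 32 mm. The foot stopped at about 29 mm where 27 mm is expected, so I'll press once more, slightly further toward −x, to seat it properly.

```bash
python3 -m crank '0 0 4 0;0 0 0 0;-4 1 0 0;0 0 0 0' 0;python3 -m crank '0 0 -3 0;0 0 0 0;-1 0.5 -2 0;-1 0.5 -1 0' 0;python3 -m crank '-1 0.5 -2 0;-1 0.5 -1 0' 0;python3 -m crank '-1 0.5 -1.5 0;-1 0.5 -1 0' 0
```

```text
clock: 11.12
eef_pos: [0.5974, 0.1916, 0.0581]
tool_rot: [0.228, 0.974, 0.005, 0.009]
wrist_force: [-0.7, -0.1, -1.5]
opening: 0.0413
clock: 11.62
eef_pos: [0.5979, 0.1919, 0.0545]
tool_rot: [0.227, 0.974, 0.005, 0.011]
wrist_force: [-2.8, -8.6, 15.1]
opening: 0.0409
clock: 11.88
eef_pos: [0.5981, 0.1918, 0.0544]
tool_rot: [0.227, 0.974, 0.004, 0.012]
wrist_force: [-4.0, -6.6, 13.2]
opening: 0.0413
clock: 12.12
eef_pos: [0.5979, 0.192, 0.0544]
tool_rot: [0.227, 0.974, 0.004, 0.014]
wrist_force: [-2.3, -6.5, 15.3]
opening: 0.0412
```

```bash
python3 - <<'E'
from h import *
e=manip.get_obs();print(e['wrist_force'])
f=manip.grab_frame("wrist");cv2.imwrite("pics/w7.png",cv2.resize(np.ascontiguousarray(f[180:380,200:440,::-1]),(720,600),interpolation=cv2.INTER_CUBIC))
f=manip.grab_frame("scene");f=np.clip(f[150:280,400:520].astype(float)*2,0,255).astype(np.uint8);cv2.imwrite("pics/s7.png",cv2.resize(np.ascontiguousarray(f[:,:,::-1]),(553,600),interpolation=cv2.INTER_CUBIC))
E
```

```text
[-2.27705955 -6.45331677 15.33008726]
```

View pics/w7.png

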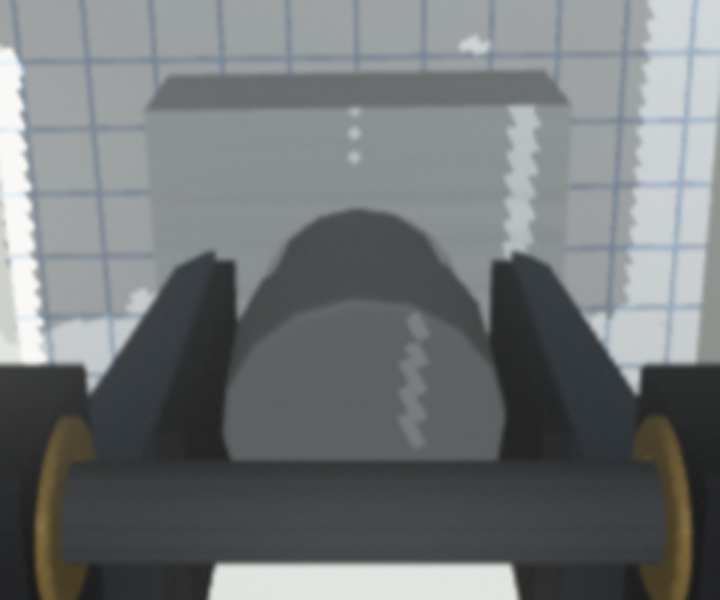

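View pics/s7.png

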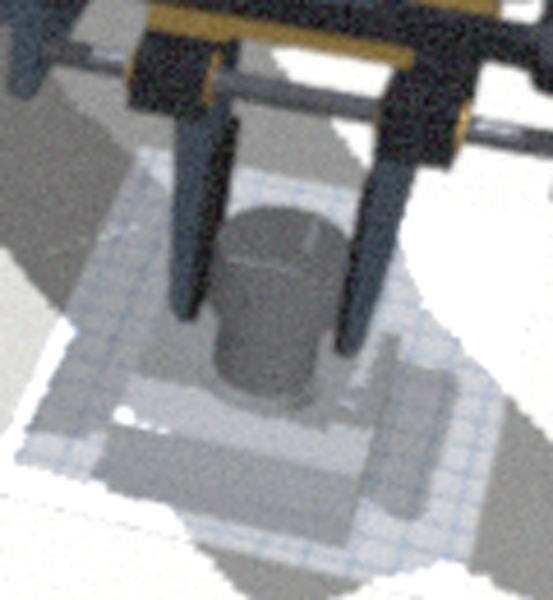

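The shank covers the camera-side edge of the mouth and a crescent shows on the far right side, so the centre lies further along +x with a little +y. One more press there.

```bash
python3 -m crank '0 0 4 0;0 0 0 0;4.5 0.5 0 0;0 0 0 0' 0
python3 - <<'E'
from h import *
f=manip.grab_frame("wrist");cv2.imwrite("pics/w8.png",cv2.resize(np.ascontiguousarray(f[180:380,200:440,::-1]),(720,600),interpolation=cv2.INTER_CUBIC))
f=manip.grab_frame("scene");f=np.clip(f[150:280,400:520].astype(float)*2,0,255).astype(np.uint8);cv2.imwrite("pics/s8.png",cv2.resize(np.ascontiguousarray(f[:,:,::-1]),(553,600),interpolation=cv2.INTER_CUBIC))
E
```

```text
clock: 12.72
eef_pos: [0.6025, 0.1924, 0.0582]
tool_rot: [0.227, 0.974, 0.004, 0.014]
wrist_force: [0.3, 0.6, -0.3]
opening: 0.0413
```

View pics/w8.png

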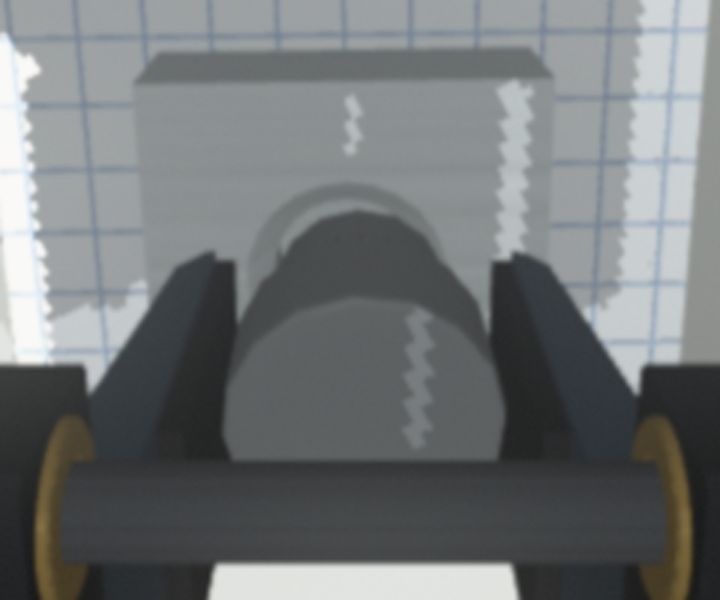

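View pics/s8.png

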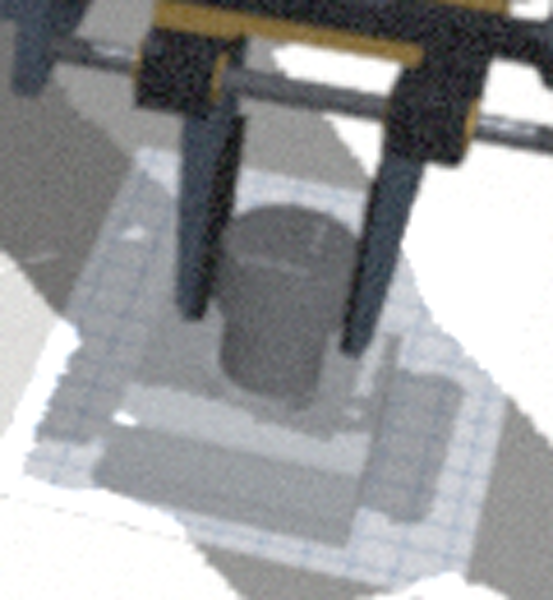

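Now it is about 2 mm too far right and about 1.6 mm too far ahead, so the centre is near TCP (0.600, 0.191).

```bash
python3 -m crank '-2.5 -1.5 0 0;0 0 0 0;0 0 -2 0;0 0 0 0' 0;python3 -m crank '0 0 -2 0;-0.5 0 -2 0' 0; python3 -m crank '-0.5 0 -3 0;-0.5 0 -3 0' 0
python3 - <<'E'
from h import *
f=manip.grab_frame("wrist");cv2.imwrite("pics/w9.png",cv2.resize(np.ascontiguousarray(f[180:380,200:440,::-1]),(720,600),interpolation=cv2.INTER_CUBIC))
f=manip.grab_frame("scene");f=np.clip(f[150:280,400:520].astype(float)*2,0,255).astype(np.uint8);cv2.imwrite("pics/s9.png",cv2.resize(np.ascontiguousarray(f[:,:,::-1]),(553,600),interpolation=cv2.INTER_CUBIC))
E
```

```text
clock: 13.32
eef_pos: [0.5991, 0.1907, 0.0557]
tool_rot: [0.227, 0.974, 0.004, 0.013]
wrist_force: [0.5, -0.3, -0.3]
opening: 0.0414
clock: 13.58
eef_pos: [0.6006, 0.1907, 0.0537]
tool_rot: [0.226, 0.974, 0.004, 0.015]
wrist_force: [-3.1, -9.2, 28.0]
opening: 0.041
clock: 13.82
eef_pos: [0.6031, 0.1902, 0.0523]
tool_rot: [0.226, 0.974, 0.005, 0.017]
wrist_force: [-8.2, -11.0, 35.1]
opening: 0.0415
```

View pics/w9.png

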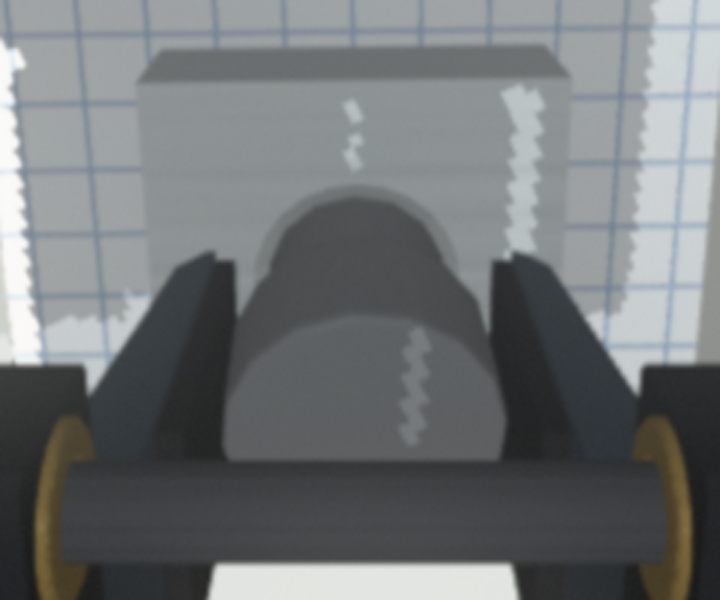

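View pics/s9.png

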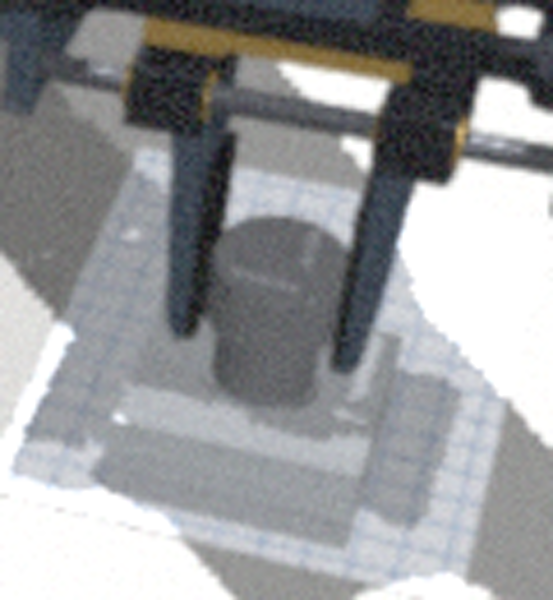

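Now it is concentric: the shank spans 172 px inside the 203 px mouth, which is 32 mm, the foot is at about 27 mm and the block pushes back with 35 N. The shank does not go in, so it belongs in the narrow compartment.

```bash
python3 -m crank '0 0 8 0;0 0 20 0;0 0 30 0;0 0 30 0;0 0 0 0;-10 -42 0 0;-10 -42 0 0;-10 -42 0 0;-10 -42 0 0;-10 -42 0 0;-10 -42 0 0;-10 -42 0 0;-10 -42 0 0;-8 -30 0 0;0 0 0 0;0 0 0 0' 0
python3 - <<'E'
from h import *
f=manip.grab_frame("wrist");c=manip.calibration("wrist");cv2.imwrite("pics/w10.png",f[:,:,::-1])
e=manip.get_obs()['eef_pos'];print(e,proj(c,[[.498,-.2533,.004]]))
f=manip.grab_frame("top");cv2.imwrite("pics/t10.png",f[:,:,::-1]);
E
```

```text
clock: 15.92
eef_pos: [0.5074, -0.1845, 0.1413]
tool_rot: [0.225, 0.974, 0.005, 0.015]
wrist_force: [-0.6, 0.3, -0.4]
opening: 0.0413
[ 0.50750056 -0.18440151  0.14138562] [[240.04113875 246.2996203 ]]
```

View pics/w10.png

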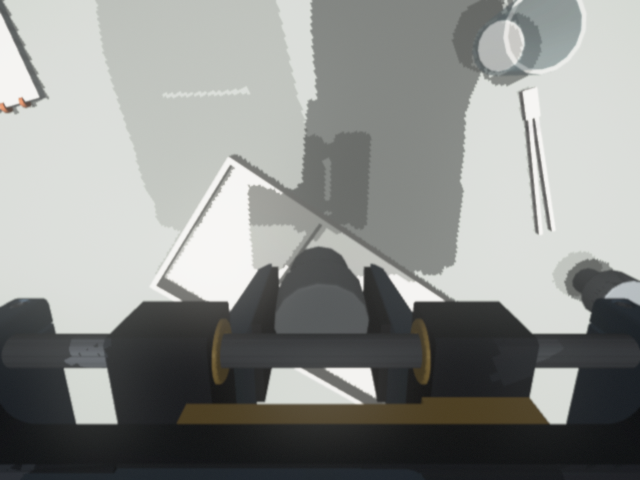

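View pics/t10.png

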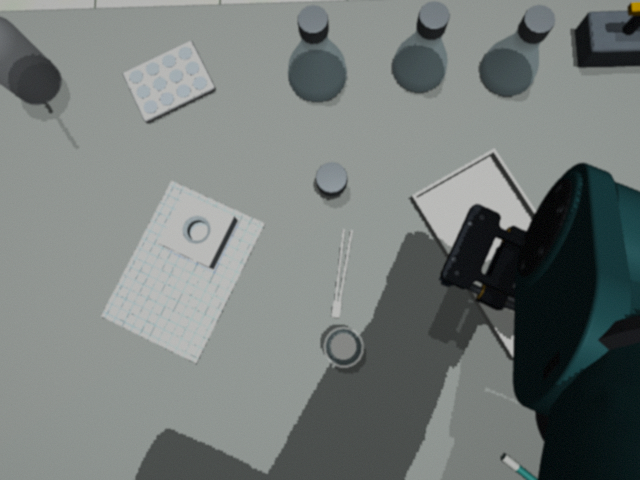

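The wrist view shows the tray's narrow end corners at (231,157) and (152,287), with the divider meeting the wall at about (322,227).

```bash
python3 - <<'E'
from h import *
c=manip.calibration("wrist")
A=ray(c,(231,157),.022);B=ray(c,(152,287),.022);D=ray(c,(322,227),.022)
print(A,B,D,np.linalg.norm(A-B),np.linalg.norm(A-D))
v=(D-A)/np.linalg.norm(D-A);print((A+B)/2+v*.047)
E
```

```text
[ 0.4295 -0.2179  0.022 ] [ 0.4931 -0.3307  0.022 ] [ 0.509  -0.1804  0.022 ] 0.12949440142338198 0.08790051194390168
[ 0.50380828 -0.25424892  0.022     ]
```

```bash
python3 -m crank '-1 -20 0 0;-2 -30 0 0;-1 -12 0 0;0 0 0 0;0 0 -20 0;0 0 -25 0;0 0 -20 0;0 0 -10 0;0 0 0 0;0 0 0 0' 0
```

```text
clock: 17.27
eef_pos: [0.505, -0.2457, 0.0656]
tool_rot: [0.222, 0.975, 0.005, 0.016]
wrist_force: [-0.5, -0.2, -0.7]
opening: 0.0416
```

```bash
python3 -m crank '-2 -8 -10 0;0 0 -10 0;0 0 -8 0;0 0 0 0;0 0 0 0' 0; python3 -m crank '0 0 -3 0;0 0 0 0' 0
```

```text
clock: 17.9
eef_pos: [0.5033, -0.2547, 0.0365]
tool_rot: [0.222, 0.975, 0.005, 0.016]
wrist_force: [0.1, 0.3, -0.3]
opening: 0.0409
clock: 18.15
eef_pos: [0.5035, -0.2547, 0.0336]
tool_rot: [0.222, 0.975, 0.005, 0.017]
wrist_force: [-0.6, 0.0, -0.8]
opening: 0.0414
```

```bash
python3 -m crank '0 0 -3 0;0 0 0 0' 0; python3 -m crank '0 0 -2 0;0 0 0 0' 0
```

```text
clock: 18.4
eef_pos: [0.5036, -0.2547, 0.0305]
tool_rot: [0.222, 0.975, 0.005, 0.017]
wrist_force: [0.1, -1.3, -0.7]
opening: 0.0412
clock: 18.65
eef_pos: [0.5039, -0.2549, 0.0287]
tool_rot: [0.222, 0.975, 0.005, 0.017]
wrist_force: [0.2, 0.3, 1.4]
opening: 0.0416
```

```bash
python3 -m crank '0 0 0 0;0 0 0 0;0 0 0 0;0 0 0 0;0 0 0 0;0 0 0 0' 1; python3 -m crank '0 0 15 0;0 0 25 0;0 0 30 0;0 0 30 0;10 60 10 0;10 60 10 0;10 60 10 0;10 60 0 0;0 0 0 0;0 0 0 0' 1
python3 - <<'E'
from h import *
f=manip.grab_frame("top");cv2.imwrite("pics/t11.png",f[:,:,::-1])
c=manip.calibration("top")
print([(d['conf'],np.round(d['point'],3)) for d in manip.recognise("stopper_a","top")])
f=manip.grab_frame("scene");cv2.imwrite("pics/s11.png",f[:,:,::-1])
print(manip.get_obs()['wrist_force'])
E
```

```text
clock: 19.4
eef_pos: [0.5039, -0.2549, 0.0286]
tool_rot: [0.222, 0.975, 0.005, 0.017]
wrist_force: [0.2, 0.5, 0.2]
opening: 0.091
clock: 20.65
eef_pos: [0.5457, -0.0091, 0.1731]
tool_rot: [0.223, 0.974, 0.005, 0.022]
wrist_force: [-0.5, -0.3, -0.7]
opening: 0.0914
[(0.84, array([ 0.495, -0.246,  0.051]))]
[-0.28242205  0.88759358  0.5707688 ]
```

View pics/t11.png

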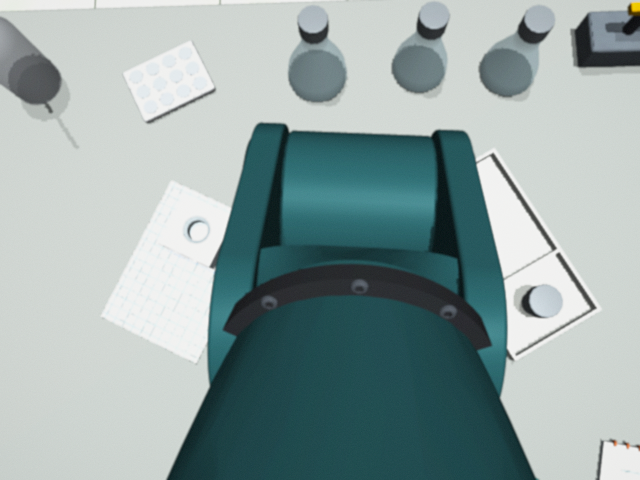

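View pics/s11.png

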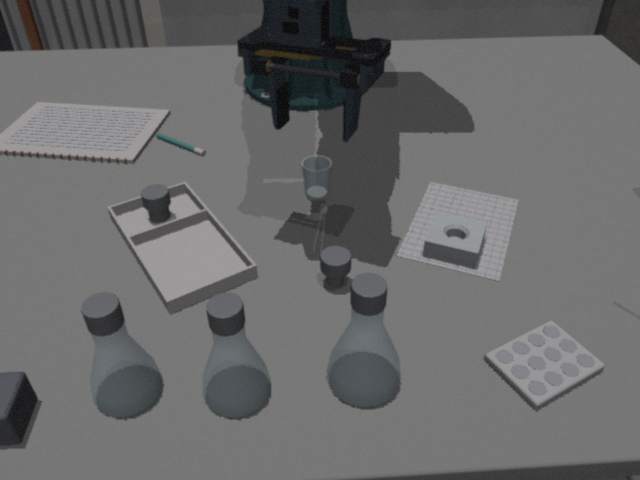

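The stopper stands upright in the narrow compartment, at (543,300) in the top view. The bench stopper is unmoved at (336,265) in the scene view, and the gripper is clear of everything.

```bash
python3 -m crank '0 0 0 0;0 0 0 0;0 0 0 0'; python3 -c "
from cell import manip
print(manip.hand_in())"
```

```text
clock: 21.18
eef_pos: [0.5453, -0.0121, 0.1724]
tool_rot: [0.226, 0.974, 0.005, 0.021]
wrist_force: [-0.5, 0.1, -0.3]
opening: 0.0909
the job is handed in; nothing more can be done
None
```

I tested the stopper from the paper in the gauge bore. Its shank stopped at the mouth, so I placed it upright in the narrow compartment of the tray and handed the job in at about 21 s of the 42 s allowed.

- **The test:** the first three presses were 2–4 mm off-centre. The shank caught on the countersink with its foot at about 29 mm, where the 32 mm shank should stop at 27 mm. After re-centring from the wrist images, the last press sat concentric. Its foot was at about 27 mm with 35 N on the wrist, and the images gave a shank width of about 32 mm.
- **Final checks:** the last top and scene pictures show the tested stopper standing in the narrow compartment. The other stopper is at the same place in the scene picture as at the start. The gripper is open, clear of everything and showing no contact force.
- **Disagreements:** the top camera's positions were 3–6 mm off the wrist camera's near the paper, so I relied on the wrist views there. The tool also tilted by about 0.03–0.04 rad from the repeated presses, which did no visible harm.

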